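# Assemble the small sieve stack on the shaker

### The job

Build the small sieve stack on the shaker: nest the deep small sieve, upright, in the receiver pan on the shaker plate, and the shallow small sieve on top of it in the same way. Both should sit fully home and level, skirt inside the rim below, and be let go.

Things in the scene. Friction and masses are not known exactly. Their poses are not given: they have to be found in the camera images.
- pan_rim (a point): Centre of the mouth, at rim height, of the receiver pan: a plain round steel pan, 60 mm outer, 55 mm inner diameter, 40 mm high, clamped on the top plate of a white box-shaped shaker (150 x 150 mm, fixed to the table; plate 56 mm and pan rim 96 mm above the table). z up.
- deep_center (a point): Centre, half-way up, of the deep small sieve: loose upright steel cylinder, open top, 64 mm high, ~130 g. Foot: 12 mm skirt widening from 39 to 49 mm; above it, from a flat shoulder, a straight collar 60 mm outer, 55 inner. Skirt drops into the rim below, shoulder rests on the rim: home, its centre is 20 mm over the pan rim. Grip the collar's outside near its top, fingers above the shoulder. z up.
- shallow_center (a point): Centre, half-way up, of the shallow small sieve: same shape, diameters and 12 mm skirt as the deep one but only 46 mm high, coarser mesh, ~100 g, loose and upright. The two stand on opposite sides of the shaker, either way round. Fully home its centre is 43 mm above the deep sieve's centre. Grip the collar's outside near its top, fingers above the shoulder. z up.
There are look-alikes about, which are no part of the job. What is shaped like the part that bears deep_center but purple is not meant.

How it is judged:
By the outcome, as a careful person would: the job done as asked, in the order asked, and still so for the second after the job is handed in, with the robot touching nothing.
It also fails if it takes over 48 s, if anything falls off the work surface, if the arm or the gripper's body presses on something with over 40 N, if the wrist force passes 120 N, or if a joint passes its speed limit or range.

### The arm

A 6-joint arm with a two-finger parallel gripper is mounted at the origin on the work surface. World frame = base frame: x ahead of the robot, y to its left, z up, the work surface at z = 0. Lengths are in mm, angles in rad, forces in N, time in s.
With the tool pointing down it reaches from about 250 to 800 mm from the base axis. Payload 8.5 kg.
Tool frame: the origin (TCP) lies between the finger pads; the fingertips stand 14 mm ahead of it and the grasp point (between the pads) lies 5 mm behind it; z points along the fingers, y is the line along which they close (so a half turn about z gives the same grasp; the last joint's range is limited). The gripper opens to 85 mm and grips with 20 to 120 N. Pads are 22 mm wide; open, the fingers measure 114 mm over their backs; the gripper's body (76 mm by 85 mm) begins 54 mm behind the grasp point. The pads swing forward as they close: fully open they stand 13 mm farther back than shut.
Start: joints at [-1.267, 0.238, -0.013, 1.319, 0, 1.571], TCP at [157.038, -500.918, 245.276] pointing down, gripper open.
Joint ranges: [-2.66, 2.66], [-1.03, 1.9], [-1.14, 1.46], [-1.82, 2.27], [-1.45, 1.34], [-3.14, 3.14]. Speed limits (rad/s): [2.22, 2.22, 2.79, 3.14, 3.14, 3.14].

### API

Orientations are given as [roll, pitch, yaw] about the fixed x, y, z axes, in that order (R = Rz(yaw) Ry(pitch) Rx(roll)).
In Python, from rig import bot gives the robot as it stands.
- The arm moves only by the tool drive_tool, never from a script. Its arguments are lists of equal length, an entry for each row: "translation": the shift along the tool's x, y, z in m, a list of three; "turn": the turn about the tool's z in rad; "jaw": the opening, from 0 (shut) to 1 (fully open). In form: {"translation": [[tx, ty, tz], ...], "turn": [turn, ...], "jaw": [jaw, ...]}. A call has 1 to 8 rows; each row is the pose to reach, as a shift and turn from the pose commanded when the call began, along the tool's axes at that moment; what a row does not reach only later rows make up. A row lasts 1/12 s, in which the tool goes at most 41.7 mm and 7.16 degrees, less where a joint would pass 70% of its speed; a pose out of reach is approached as far as the arm can. A call with a gripper value outside its range is refused whole. The fingers move at their own pace and stop on an object; "grip_force" is the grip in N (left out, the last holds). Time passes only in rows, so rows that repeat a pose let the fingers close. It gives the time, the measured TCP pose, the force and the opening at its end, in the units of the state.
- bot.sense(): the state, without advancing time (a new reading comes with each control period).
- bot.grab_frame(name): name is "side" or "top"; returns the picture (384x512x3 uint8, red, green, blue); there is no depth.
- bot.get_calibration(name): a dict with "fx", "fy", "cx", "cy" (pixels), "R" (3x3) and "t" (3): a world point X has camera coordinates R X + t. Camera axes: x right, y down, z forward; pixel columns grow to the right and rows downward; lengths in mm; the calibration is good to about 2 mm. A picture is of the moment at which its call begins. get_calibration takes no time and is no camera call.
- bot.sign_off(): hands the job in, once; it reports no verdict.
Trained networks look in the newest picture that a camera, given by its name, has taken for a name from the list of things; names that differ only in an ending like _2 or _b are one class to them, and where a whole thing is asked for, a point or a joint stands for the part that bears it (a point fixed in the world has none). Each returns a list of dicts, best first, with "confidence" (0 to 1); they miss things now and then, are a little off and sometimes report something else, mostly with a low value. They report only what shows in the picture. A call takes as long as a camera call. They do not tell look-alikes from the thing itself.
- bot.boxes_of(camera, thing): "bbox" ([left, top, width, height] in pixels, round what is visible of it).
- bot.regions_of(camera, thing): "region" (384x512 bool, what is visible of it) and "bbox" ([left, top, width, height] in pixels, round what is visible of it).
The state is a dict: "time_s": time; "joint_pos": joint angles; "joint_velocities": joint speeds; "effort": joint torques, N m; "tool_pos": TCP position; "ee_rot": TCP orientation; "force": force on the tool from outside, world axes, zero at the start; "moment": the same for the moment, N m; "grip_width": finger opening in mm.
Only numpy, scipy, OpenCV 4.12 (cv2) and the standard library are available. Lean on these libraries where they do the work, as an engineer would, in place of code of your own. Each camera call takes 0.05 s, during which the arm holds its last target. There are 200 camera calls.

## Working session

There is one attempt and no reset: what is moved stays moved. The work goes in short steps, Python scripts to look and compute and a tool call to move; the robot and the scene stay as the last step left them, time stands still between calls to the robot, and variables do not carry over. Pictures are saved under pics/ and viewed, on a budget of 10 in all, crops included, one or two more only if the job needs it, and the job is handed in when it is done.

Besides the shell and the picture viewer there is one more tool, called after "Request:" as name([rows], argument=value, ...), one row to a line, values as JSON. drive_tool: Moves the arm, as the interface text tells. Its arguments: {"type":"object","properties":{"translation":{"type":"array","items":{"type":"array","items":{"type":"number"}}},"turn":{"type":"array","items":{"type":"number"}},"jaw":{"type":"array","items":{"type":"number"}},"grip_force":{"type":"number"}},"required":["translation","turn","jaw"]}

```bash
mkdir -p pics; python3 - <<'E'
from rig import bot
import cv2
s=bot.sense();print({k:s[k] for k in('time_s','tool_pos','ee_rot','force','grip_width')})
for c in('side','top'):
    im=bot.grab_frame(c);cv2.imwrite(f'pics/{c}0.png',im[:,:,::-1])
    k=bot.get_calibration(c);print(c,k)
    for t in('pan_rim','deep_center','shallow_center'):
        print(c,t,[(d['bbox'],round(d['confidence'],2)) for d in bot.boxes_of(c,t)])
E
```

```text
{'time_s': 0.0, 'tool_pos': array([ 156.93425639, -500.56971729,  244.66515533]), 'ee_rot': array([-3.14011411e+00,  2.55813846e-05,  3.03842043e-01]), 'force': array([-0.11935245, -0.20220136, -0.57816369]), 'grip_width': 85.82948276954176}
side {'fx': 349.2019360449928, 'fy': 349.2019360449928, 'cx': 256.4283508650291, 'cy': 188.09124150263654, 'R': array([[-0.97983159, -0.19977687, -0.00438919],
       [-0.10920947,  0.55376815, -0.82547812],
       [ 0.16734203, -0.8083502 , -0.56441705]]), 't': array([489.71988117, 117.72383866, 800.91450304])}
side pan_rim [([222.4, 171.5, 69.4, 56.0], 0.57)]
side deep_center [([210.3, 286.0, 37.8, 47.2], 0.94), ([173.3, 329.6, 41.1, 53.3], 0.77)]
side shallow_center [([274.6, 147.0, 21.1, 24.7], 0.8)]
top {'fx': 495.569076993059, 'fy': 495.569076993059, 'cx': 249.43892988026255, 'cy': 196.38722397564976, 'R': array([[-0.02648541, -0.99942354, -0.02123931],
       [-0.99712063,  0.0279227 , -0.07050365],
       [ 0.07105606,  0.01931083, -0.99728538]]), 't': array([  76.83905457,  511.14274298, 1309.1664022 ])}
top pan_rim [([248.3, 165.8, 63.5, 61.5], 0.64)]
top deep_center [([103.7, 187.1, 27.2, 22.9], 0.67), ([144.2, 198.8, 23.4, 24.0], 0.58), ([351.2, 200.0, 28.2, 23.2], 0.56)]
top shallow_center [([351.5, 204.1, 29.0, 23.9], 0.74)]
```

View pics/side0.png

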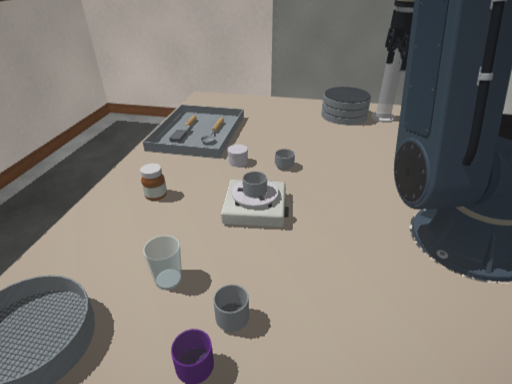

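View pics/top0.png

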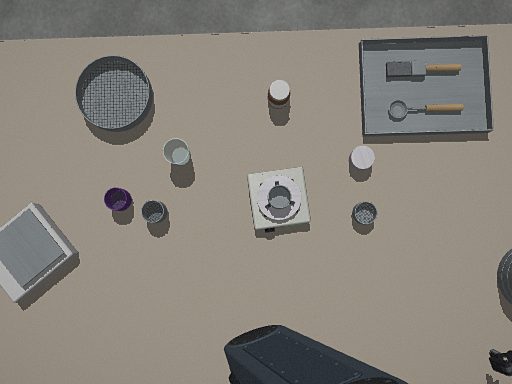

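Top view: pan about (280,199), grey deep sieve (153,211), purple decoy (118,199), grey shallow sieve (365,213), with a white jar at (362,157). The side view agrees: deep (232,308), shallow (285,159), pan (255,186).

```bash
cat > h.py <<'E'
from rig import bot
import numpy as np, cv2
from scipy.optimize import least_squares
K={c:bot.get_calibration(c) for c in('side','top')}
def proj(c,X):
    k=K[c];p=np.atleast_2d(X)@k['R'].T+k['t']
    return np.c_[k['fx']*p[:,0]/p[:,2]+k['cx'],k['fy']*p[:,1]/p[:,2]+k['cy']]
def ray(c,u,v,z):
    k=K[c];d=k['R'].T@[(u-k['cx'])/k['fx'],(v-k['cy'])/k['fy'],1];o=-k['R'].T@k['t']
    return o+d*(z-o[2])/d[2]
a=np.linspace(0,2*np.pi,60)
def circ(x,y,z,r): return np.c_[x+r*np.cos(a),y+r*np.sin(a),0*a+z]
def sieve(x,y,zb,h): return np.r_[circ(x,y,zb,19.5),circ(x,y,zb+12,30),circ(x,y,zb+h,30)]
def bb(p): return np.r_[p.min(0),p.max(0)]
def maskbb(m):
    v,u=np.nonzero(m);return np.r_[u.min(),v.min(),u.max()+1,v.max()+1]-.5*0
E
python3 - <<'E'
from h import *
ims={c:bot.grab_frame(c) for c in K}
for n,h,px in(('deep_center',64,{'top':(153,211),'side':(232,308)}),('shallow_center',46,{'top':(365,213),'side':(285,159)})):
    B={}
    for c in K:
        for d in bot.regions_of(c,n):
            if d['region'][px[c][1]-6:px[c][1]+7,px[c][0]-6:px[c][0]+7].any(): B[c]=maskbb(d['region']);break
    print(n,B)
    x0=ray('top',*px['top'],h/2)[:2]
    for cs in(('top',),('side',),('top','side')):
        cs=[c for c in cs if c in B]
        if not cs: continue
        f=lambda x:np.concatenate([bb(proj(c,sieve(x[0],x[1],0,h)))-B[c] for c in cs])
        r=least_squares(f,x0);print(cs,r.x.round(1),r.fun.round(1))
print('pan top guess',ray('top',280,199,96),'side',ray('side',255,181,96))
p=ray('top',280,199,96)
out=[]
for c,(u,v) in(('top',(280,199)),('side',(255,186))):
    out.append(cv2.resize(ims[c][v-25:v+25,u-25:u+25],(400,400),interpolation=cv2.INTER_CUBIC))
cv2.imwrite('pics/pan.png',np.hstack(out)[:,:,::-1])
E
```

```text
deep_center {'side': array([214., 284., 249., 332.]), 'top': array([141., 200., 167., 223.])}
['top'] [478.1 315.4] [-0.4 -0.2  0.4  0.2]
['side'] [479.1 313.2] [-0.5 -0.1  0.5  0.1]
['top', 'side'] [478.7 314. ] [ 0.1 -0.5  0.9 -0.  -0.4  0.3  0.6  0.5]
shallow_center {'side': array([276., 150., 295., 170.]), 'top': array([352., 201., 378., 224.])}
['top'] [ 460.8 -240.8] [ 0.2 -0.1 -0.2  0.1]
['side'] [ 458.9 -237.4] [-0.7 -0.7  0.7  0.6]
['top', 'side'] [ 460.1 -240.3] [ 0.1  0.2 -0.4  0.4 -0.9 -1.2  0.4  0. ]
pan top guess [498.79730476 -15.41738486  96.        ] side [503.00014813  -0.77920955  96.        ]
```

View pics/pan.png

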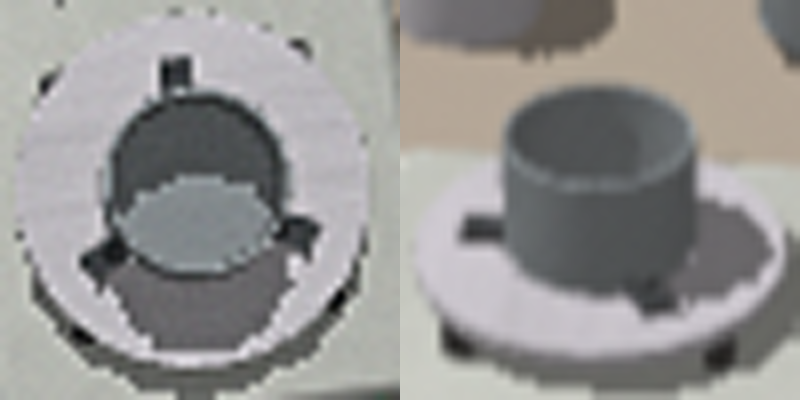

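```bash
python3 - <<'E'
from h import *
obs={'top':[(107+.5)/8-.5+255,(90+.5)/8-.5+174,(290+.5)/8-.5+255,(278+.5)/8-.5+174],'side':[(102+.5)/8-.5+230,(83+.5)/8-.5+161,(296+.5)/8-.5+230,(190+.5)/8-.5+161]}
for cs in(['top'],['side'],['top','side']):
    f=lambda x:np.concatenate([bb(proj(c,circ(*x,96,30)))-obs[c] for c in cs])
    r=least_squares(f,[500,-15]);print(cs,r.x.round(1),r.fun.round(1))
s=bot.sense();print(s['time_s'],s['joint_pos'])
E
```

```text
['top'] [505.1 -14. ] [-0.5 -0.1  0.5  0.1]
['side'] [507.5 -16. ] [-0.3 -0.   0.3 -0. ]
['top', 'side'] [506.2 -14.4] [-0.3 -0.6  0.6 -0.3  0.1  0.4  0.7  0.4]
0.7 [-1.26701491e+00  2.38186670e-01 -1.34993693e-02  1.31919265e+00
  1.48998347e-05  1.57081478e+00]
```

Model fits agree within about 3 mm: pan (506,-15), deep (479,314) and shallow (460,-240). All are in reach. I'll go to the deep sieve with yaw 90°, so the fingers close along x, clear of the purple one.

Request:
drive_tool([
  [0.551,-0.681,0.085],
  [0.551,-0.681,0.085],
  [0.551,-0.681,0.085],
  [0.551,-0.681,0.085],
  [0.551,-0.681,0.085],
  [0.551,-0.681,0.085],
  [0.551,-0.681,0.085],
  [0.551,-0.681,0.085],
], turn=[-1.267,-1.267,-1.267,-1.267,-1.267,-1.267,-1.267,-1.267], jaw=[1,1,1,1,1,1,1,1], grip_force=40)

```text
time_s: 1.37
tool_pos: [279.1, -190.7, 213.2]
ee_rot: [3.141, 0.0, 1.309]
force: [1.4, -0.7, 0.2]
grip_width: 85.1
```

```bash
cat > go.py <<'E'
import sys
from h import *
from scipy.spatial.transform import Rotation as Ro
def delta(x,y,z,yaw=np.pi/2):
    s=bot.sense();R=Ro.from_euler('xyz',s['ee_rot']).as_matrix()
    print('t',round(s['time_s'],2),'pos',s['tool_pos'].round(1),'rot',s['ee_rot'].round(3),'F',s['force'].round(1),'w',round(s['grip_width'],1))
    print('d',(R.T@(np.array([x,y,z])-s['tool_pos'])/1000).round(4),'turn',round(float((s['ee_rot'][2]-yaw+np.pi)%(2*np.pi)-np.pi),3))
if __name__=='__main__': delta(*map(float,sys.argv[1:4]))
E
python3 go.py 479 314 160
```

```text
t 1.37 pos [ 279.1 -190.7  213.2] rot [3.141 0.    1.309] F [ 1.4 -0.7  0.2] w 85.1
d [0.5392 0.0625 0.0531] turn -0.262
```

Request:
drive_tool([
  [0.539,0.0625,0.053],
  [0.539,0.0625,0.053],
  [0.539,0.0625,0.053],
  [0.539,0.0625,0.053],
  [0.539,0.0625,0.053],
  [0.539,0.0625,0.053],
  [0.539,0.0625,0.053],
  [0.539,0.0625,0.053],
], turn=[-0.262,-0.262,-0.262,-0.262,-0.262,-0.262,-0.262,-0.262], jaw=[1,1,1,1,1,1,1,1])

```text
time_s: 2.03
tool_pos: [403.1, 117.9, 180.8]
ee_rot: [3.141, -0.0, 1.566]
force: [1.3, 0.4, 0.9]
grip_width: 85.6
```

```bash
python3 go.py 479 314 120
```

```text
t 2.03 pos [403.1 117.9 180.8] rot [ 3.141 -0.     1.566] F [1.3 0.4 0.9] w 85.6
d [0.1965 0.075  0.061 ] turn -0.004
```

Request:
drive_tool([
  [0.196,0.075,0.061],
  [0.196,0.075,0.061],
  [0.196,0.075,0.061],
  [0.196,0.075,0.061],
  [0.196,0.075,0.061],
  [0.196,0.075,0.061],
  [0.196,0.075,0.061],
  [0.196,0.075,0.061],
], turn=[-0.004,-0.004,-0.004,-0.004,-0.004,-0.004,-0.004,-0.004], jaw=[1,1,1,1,1,1,1,1])

```text
time_s: 2.7
tool_pos: [478.3, 311.1, 119.2]
ee_rot: [-3.14, 0.001, 1.571]
force: [0.3, 0.1, 0.5]
grip_width: 85.4
```

```bash
python3 - <<'E'
from go import *
delta(479,314,43)
im=bot.grab_frame('side')
u,v=232,285
c=cv2.resize(im[v-75:v+75,u-90:u+90],(720,600),interpolation=cv2.INTER_CUBIC)
cv2.imwrite('pics/deep1.png',c[:,:,::-1])
E
```

```text
t 2.7 pos [478.3 311.1 119.2] rot [-3.140e+00  1.000e-03  1.571e+00] F [0.3 0.1 0.5] w 85.4
d [0.003  0.0008 0.0761] turn 0.0
```

View pics/deep1.png

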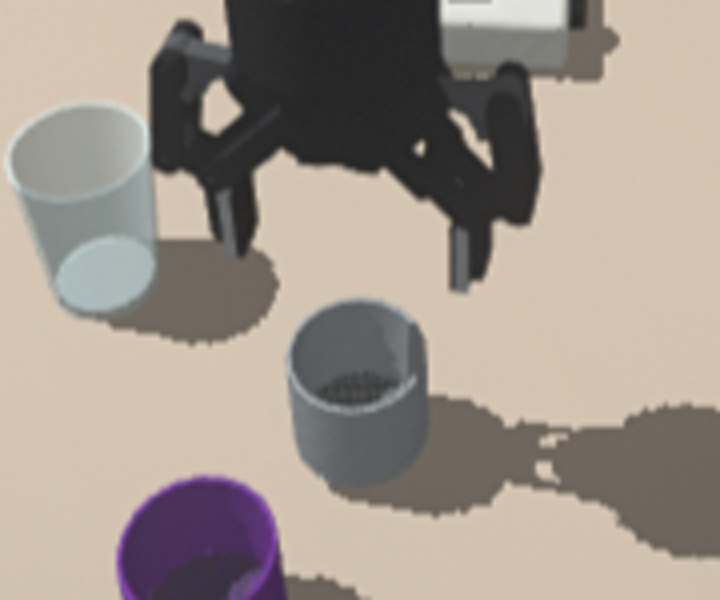

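Request:
drive_tool([
  [0.002,0.0005,0.025],
  [0.002,0.0005,0.05],
  [0.002,0.0005,0.07],
  [0.002,0.0005,0.076],
  [0.002,0.0005,0.076],
  [0.002,0.0005,0.076],
  [0.002,0.0005,0.076],
  [0.002,0.0005,0.076],
], turn=[0,0,0,0,0,0,0,0], jaw=[1,1,1,1,0.7,0.5,0.4,0.4], grip_force=40)

```text
time_s: 3.42
tool_pos: [480.2, 313.3, 45.6]
ee_rot: [3.139, -0.002, 1.569]
force: [-1.4, -0.3, 4.0]
grip_width: 59.1
```

Request:
drive_tool([
  [0,0,0],
  [0,0,0],
  [0,0,0],
  [0,0,0],
], turn=[0,0,0,0], jaw=[0.4,0.4,0.4,0.4])

```text
time_s: 3.75
tool_pos: [480.1, 313.3, 45.5]
ee_rot: [3.139, -0.001, 1.57]
force: [-1.4, -2.2, 8.0]
grip_width: 59.6
```

Request:
drive_tool([
  [0,0,-0.02],
  [0,0,-0.055],
  [0,0,-0.09],
  [-0.02,0.002,-0.12],
  [-0.06,0.005,-0.13],
  [-0.1,0.008,-0.13],
  [-0.14,0.011,-0.13],
  [-0.18,0.014,-0.13],
], turn=[0,0,0,0,0,0,0,0], jaw=[0.4,0.4,0.4,0.4,0.4,0.4,0.4,0.4])

```text
time_s: 4.42
tool_pos: [493.2, 131.6, 174.9]
ee_rot: [3.139, -0.001, 1.571]
force: [-0.3, -0.5, -1.0]
grip_width: 59.5
```

```bash
python3 go.py 506 -15 165
```

```text
t 4.42 pos [493.2 131.6 174.9] rot [ 3.139e+00 -1.000e-03  1.571e+00] F [-0.3 -0.5 -1. ] w 59.5
d [-0.1466  0.0128  0.0099] turn -0.0
```

Request:
drive_tool([
  [-0.04,0.003,0.0],
  [-0.08,0.006,0.0],
  [-0.115,0.009,0.003],
  [-0.14,0.012,0.007],
  [-0.147,0.013,0.01],
  [-0.147,0.013,0.01],
  [-0.147,0.013,0.01],
], turn=[0,0,0,0,0,0,0], jaw=[0.4,0.4,0.4,0.4,0.4,0.4,0.4])

```text
time_s: 5.0
tool_pos: [505.9, -13.8, 164.0]
ee_rot: [3.142, -0.001, 1.569]
force: [-0.4, 0.9, -0.2]
grip_width: 59.0
```

```bash
python3 - <<'E'
from go import *
delta(506,-15,165)
s=bot.sense();x,y,z=s['tool_pos']
o=[]
for c,n in(('side',60),('top',60)):
    im=bot.grab_frame(c)
    for d in bot.boxes_of(c,'deep_center'): print(c,np.round(d['bbox'],1),round(d['confidence'],2))
    print(c,'model',bb(proj(c,sieve(x,y,z-45.5,64))).round(1))
    u,v=proj(c,[506,-15,110])[0].astype(int)
    o.append(cv2.resize(im[v-50:v+50,u-33:u+33],(396,600),interpolation=cv2.INTER_CUBIC))
cv2.imwrite('pics/hov1.png',np.hstack(o)[:,:,::-1])
E
```

```text
t 5.0 pos [505.9 -13.8 164. ] rot [ 3.142e+00 -1.000e-03  1.569e+00] F [-0.4  0.9 -0.2] w 59.0
d [-0.0012  0.0001 -0.001 ] turn -0.002
side [240.1 142.3  26.2  33.8] 0.97
side [173.2 329.5  44.6  54.5] 0.83
side model [241.4 140.  267.9 174.4]
top [106.  184.9  25.2  24.4] 0.66
top model [267.6 180.9 293.5 207.4]
```

View pics/hov1.png

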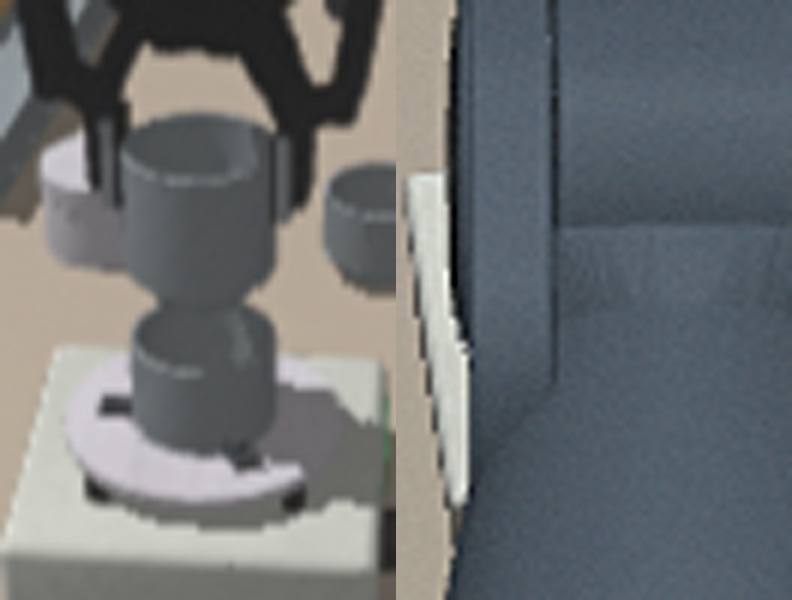

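```bash
python3 - <<'E'
from go import *
s=bot.sense();x,y,z=s['tool_pos'];c='side'
u0,v0=proj(c,[506,-15,110])[0].astype(int)-[33,50]
q=lambda b:np.array([(b[0]+.5)/6-.5+u0,(b[1]+.5)/6-.5+v0,(b[2]+.5)/6-.5+u0,(b[3]+.5)/6-.5+v0])
print('rim obs',q((122,113,277,187)),'model',bb(proj(c,circ(x,y,z-45.5+64,30))))
for dz in(0,-2.5):
    r=least_squares(lambda p:bb(proj(c,circ(*p,z-45.5+64+dz,30)))-q((122,113,277,187)),[x,y]);print(dz,r.x,r.fun)
d=[d for d in bot.regions_of(c,'deep_center') if d['region'][150,254]]
if d: print(maskbb(d[0]['region']))
E
```

```text
rim obs [240.91666667 140.41666667 266.75       152.75      ] model [241.29549382 140.18660081 267.72801096 152.48673136]
0 [507.30721152 -11.36567125] [-0.31438919 -0.01826287  0.31381706 -0.02350663]
-2.5 [508.30303576 -15.99845404] [-0.2259035   0.03118022  0.22550891 -0.05582932]
```

Request:
drive_tool([
  [-0.001,0,0.01],
  [-0.001,0,0.018],
  [-0.001,0,0.024],
  [-0.001,0,0.028],
  [-0.001,0,0.031],
  [-0.001,0,0.033],
  [-0.001,0,0.033],
], turn=[0,0,0,0,0,0,0], jaw=[0.4,0.4,0.4,0.4,0.4,0.4,0.4])

```text
time_s: 5.83
tool_pos: [505.8, -15.0, 130.2]
ee_rot: [-3.141, -0.0, 1.57]
force: [0.1, -0.1, -2.3]
grip_width: 59.3
```

Request:
drive_tool([
  [0,0,0.001],
  [0,0,0.002],
  [0,0,0.003],
  [0,0,0.003],
], turn=[0,0,0,0], jaw=[0.4,0.4,0.4,0.4])

```text
time_s: 6.17
tool_pos: [506.2, -15.1, 129.4]
ee_rot: [3.14, 0.0, 1.57]
force: [-5.6, 0.5, 15.0]
grip_width: 59.1
```

Request:
drive_tool([
  [0,0,0],
  [0,0,0],
  [0,0,0],
  [0,0,-0.001],
  [0,0,-0.02],
  [0,0,-0.05],
  [0,0,-0.08],
  [0,0,-0.08],
], turn=[0,0,0,0,0,0,0,0], jaw=[0.75,0.8,0.9,1,1,1,1,1])

```text
time_s: 6.83
tool_pos: [508.3, -15.1, 212.8]
ee_rot: [3.134, 0.0, 1.57]
force: [0.4, 0.7, -0.1]
grip_width: 85.3
```

```bash
python3 - <<'E'
from go import *
delta(460,-240,110)
c='side';im=bot.grab_frame(c)
print([(np.round(d['bbox'],1),round(d['confidence'],2)) for d in bot.boxes_of(c,'deep_center')])
u,v=proj(c,[506,-15,110])[0].astype(int)
cv2.imwrite('pics/home1.png',cv2.resize(im[v-45:v+35,u-40:u+40],(600,600),interpolation=cv2.INTER_CUBIC)[:,:,::-1])
print('home model',bb(proj(c,sieve(506,-15,84,64))))
E
```

```text
t 6.83 pos [508.3 -15.1 212.8] rot [3.134 0.    1.57 ] F [ 0.4  0.7 -0.1] w 85.3
d [-0.225  -0.0488  0.1024] turn -0.001
[(array([239.2, 155. ,  29.2,  31.2]), 0.57), (array([274.8, 151.8,  19.3,  21. ]), 0.56)]
home model [241.95962201 152.73329401 267.70053743 186.33837421]
```

View pics/home1.png

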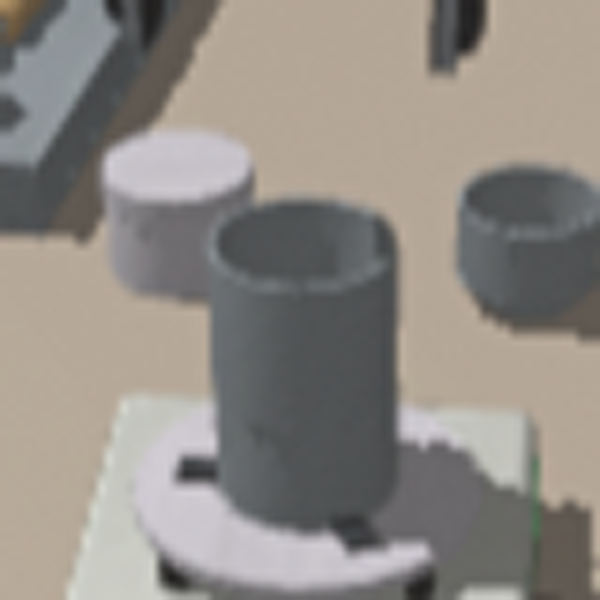

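Rim ellipse at crop x 208–398, y 197–293. The deep sieve stands flush and level on the pan. Now the shallow one.

Request:
drive_tool([
  [-0.04,-0.008,0.0],
  [-0.08,-0.017,0.02],
  [-0.12,-0.026,0.04],
  [-0.16,-0.035,0.06],
  [-0.195,-0.043,0.08],
  [-0.22,-0.048,0.1],
  [-0.225,-0.049,0.102],
  [-0.225,-0.049,0.102],
], turn=[0,0,0,0,0,0,0,0], jaw=[1,1,1,1,1,1,1,1])

```text
time_s: 7.6
tool_pos: [454.4, -241.0, 102.8]
ee_rot: [-3.137, -0.002, 1.566]
force: [0.4, 0.4, -0.2]
grip_width: 85.3
```

```bash
python3 - <<'E'
from go import *
delta(460,-240,30)
c='side'
u,v=proj(c,[506,-15,110])[0].astype(int)
q=(np.array([208,197,398,293])+.5)/7.5-.5+np.array([u-40,v-45]*2)
for h in(148,):
    r=least_squares(lambda p:bb(proj(c,circ(*p,30)))-q,[506,-15,h]);print('free z',r.x,r.fun)
    r=least_squares(lambda p:bb(proj(c,circ(*p,h,30)))-q,[506,-15]);print('rim',r.x,r.fun)
im=bot.grab_frame(c)
u,v=proj(c,[460,-240,40])[0].astype(int)
cv2.imwrite('pics/sh1.png',cv2.resize(im[v-40:v+30,u-35:u+35],(500,500),interpolation=cv2.INTER_CUBIC)[:,:,::-1])
for c in K:
    for d in bot.regions_of(c,'shallow_center'):
        b=maskbb(d['region']);r=least_squares(lambda p:bb(proj(c,sieve(*p,0,46)))-b,[460,-240]);print(c,b,r.x,r.fun.round(1))
E
```

```text
t 7.6 pos [ 454.4 -241.   102.8] rot [-3.137e+00 -2.000e-03  1.566e+00] F [ 0.4  0.4 -0.2] w 85.3
d [0.0009 0.0059 0.0728] turn -0.005
free z [509.76597574 -22.9370646  142.81520976] [-0.047494    0.09868867  0.04744329 -0.09293301]
rim [507.86801784 -14.10575531] [-0.20999718  0.00392947  0.20963852 -0.02772382]
side [276. 149. 295. 170.] [ 459.31724543 -240.19853044] [-0.7 -0.2  0.7  0.1]
top [352. 202. 377. 224.] [ 459.51997674 -239.3664808 ] [-0.3 -0.6  0.3  0.6]
```

View pics/sh1.png

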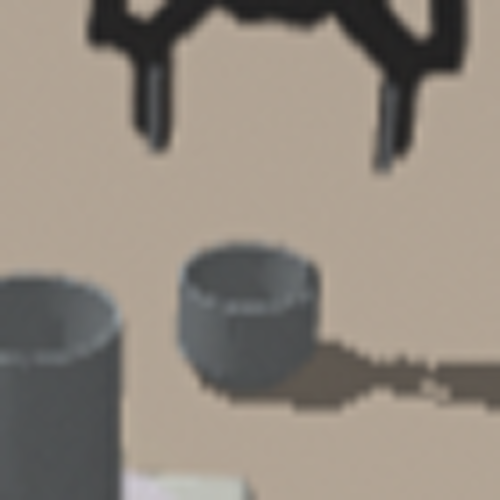

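Request:
drive_tool([
  [0.001,0.0055,0.015],
  [0.001,0.0055,0.04],
  [0.001,0.0055,0.06],
  [0.001,0.0055,0.072],
  [0.001,0.0055,0.073],
  [0.001,0.0055,0.073],
  [0.001,0.0055,0.073],
  [0.001,0.0055,0.073],
], turn=[0,0,0,0,0,0,0,0], jaw=[1,1,1,1,0.85,0.6,0.4,0.4], grip_force=40)

```text
time_s: 8.42
tool_pos: [463.3, -238.8, 34.1]
ee_rot: [3.14, 0.001, 1.571]
force: [0.2, 0.1, -1.4]
grip_width: 57.7
```

Request:
drive_tool([
  [0,0,0],
  [0,0,0],
  [0,0,0],
  [0,0,0],
], turn=[0,0,0,0], jaw=[0.4,0.4,0.4,0.4])

```text
time_s: 8.75
tool_pos: [463.1, -239.0, 33.8]
ee_rot: [3.14, 0.0, 1.57]
force: [-1.5, 2.2, 7.3]
grip_width: 57.6
```

Request:
drive_tool([
  [0,0,-0.02],
  [0,0,-0.055],
  [0,0,-0.095],
  [0,0,-0.135],
  [0.01,0.002,-0.165],
  [0.04,0.008,-0.17],
  [0.08,0.016,-0.17],
  [0.12,0.024,-0.17],
], turn=[0,0,0,0,0,0,0,0], jaw=[0.4,0.4,0.4,0.4,0.4,0.4,0.4,0.4])

```text
time_s: 9.42
tool_pos: [486.8, -118.5, 204.1]
ee_rot: [3.139, 0.001, 1.567]
force: [1.9, -0.4, -0.8]
grip_width: 57.4
```

```bash
python3 go.py 507 -15 204
```

```text
t 9.42 pos [ 486.8 -118.5  204.1] rot [3.139e+00 1.000e-03 1.567e+00] F [ 1.9 -0.4 -0.8] w 57.4
d [0.1035 0.0199 0.    ] turn -0.004
```

Request:
drive_tool([
  [0.035,0.007,0.0],
  [0.07,0.013,0.0],
  [0.095,0.018,0.0],
  [0.103,0.02,0.0],
  [0.103,0.02,0.0],
  [0.103,0.02,0.0],
], turn=[0,0,0,0,0,0], jaw=[0.4,0.4,0.4,0.4,0.4,0.4])

```text
time_s: 9.92
tool_pos: [506.4, -16.2, 202.8]
ee_rot: [-3.142, 0.0, 1.571]
force: [1.1, -0.4, -1.4]
grip_width: 57.8
```

```bash
python3 - <<'E'
from go import *
delta(507,-15,204)
s=bot.sense();x,y,z=s['tool_pos'];c='side'
im=bot.grab_frame(c)
u,v=proj(c,[506,-15,150])[0].astype(int);print(u,v)
print('sh rim',bb(proj(c,circ(x,y,z-33.8+46,30))),'deep rim',bb(proj(c,circ(507,-15,148,30))))
cv2.imwrite('pics/hov2.png',cv2.resize(im[v-40:v+40,u-40:u+40],(600,600),interpolation=cv2.INTER_CUBIC)[:,:,::-1])
E
```

```text
t 9.92 pos [506.4 -16.2 202.8] rot [-3.142  0.     1.571] F [ 1.1 -0.4 -1.4] w 57.8
d [ 0.0012  0.0006 -0.0012] turn 0.0
254 158
sh rim [241.08505596 126.73173152 268.04551733 138.40026834] deep rim [241.54231983 152.694897   267.27748717 165.44497672]
```

View pics/hov2.png

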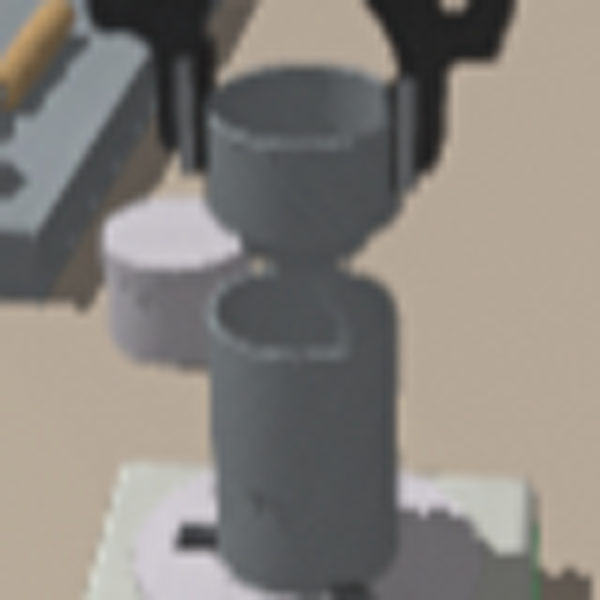

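Shallow centre column 306, deep 303 (7.5× crop), so x is within 1 mm. y needs about +2 mm. Descending.

Request:
drive_tool([
  [0.002,0,0.008],
  [0.002,0,0.016],
  [0.002,0,0.022],
  [0.002,0,0.026],
  [0.002,0,0.029],
  [0.002,0,0.032],
  [0.002,0,0.032],
], turn=[0,0,0,0,0,0,0], jaw=[0.4,0.4,0.4,0.4,0.4,0.4,0.4])

```text
time_s: 10.55
tool_pos: [506.5, -13.9, 170.4]
ee_rot: [-3.142, -0.001, 1.57]
force: [0.5, 0.2, -1.0]
grip_width: 57.7
```

Request:
drive_tool([
  [0,0,0.001],
  [0,0,0.002],
  [0,0,0.003],
  [0,0,0.003],
], turn=[0,0,0,0], jaw=[0.4,0.4,0.4,0.4])

```text
time_s: 10.88
tool_pos: [506.6, -13.4, 169.7]
ee_rot: [3.14, -0.001, 1.57]
force: [-6.0, 5.4, 18.0]
grip_width: 57.5
```

Request:
drive_tool([
  [0,0,-0.001],
  [0,0,-0.001],
  [0,0,-0.001],
  [0,0,-0.002],
  [0,0,-0.02],
  [0,0,-0.05],
  [0,0,-0.09],
  [0,0,-0.09],
], turn=[0,0,0,0,0,0,0,0], jaw=[0.75,0.8,0.9,1,1,1,1,1])

```text
time_s: 11.55
tool_pos: [508.7, -14.1, 263.9]
ee_rot: [3.133, 0.0, 1.57]
force: [1.1, 0.4, -0.2]
grip_width: 85.1
```

Request:
drive_tool([
  [-0.035,-0.035,0],
  [-0.065,-0.065,0],
  [-0.1,-0.1,0],
  [-0.13,-0.13,0],
  [-0.16,-0.16,0],
  [-0.16,-0.16,0],
  [-0.16,-0.16,0],
  [-0.16,-0.16,0],
], turn=[0,0,0,0,0,0,0,0], jaw=[1,1,1,1,1,1,1,1])

```text
time_s: 12.22
tool_pos: [345.9, -174.5, 257.9]
ee_rot: [3.141, 0.0, 1.567]
force: [0.3, 0.5, 0.3]
grip_width: 85.2
```

```bash
python3 - <<'E'
from go import *
delta(507,-15,204)
o=[]
for c in('side','top'):
    im=bot.grab_frame(c)
    u,v=proj(c,[506,-15,140])[0].astype(int)
    o.append(cv2.resize(im[v-40:v+40,u-26:u+27],(398,600),interpolation=cv2.INTER_CUBIC))
    print(c,u-26,v-40,'rim model',bb(proj(c,circ(507,-15,182,30))))
cv2.imwrite('pics/end.png',np.hstack(o)[:,:,::-1])
E
```

```text
t 12.22 pos [ 345.9 -174.5  257.9] rot [3.141 0.    1.567] F [0.3 0.5 0.3] w 85.2
d [0.1602 0.1605 0.054 ] turn -0.004
side 228 121 rim model [241.11740941 139.91308246 267.47405265 152.15933904]
top 254 154 rim model [268.41902383 180.41648789 293.98966323 205.88975504]
```

View pics/end.png

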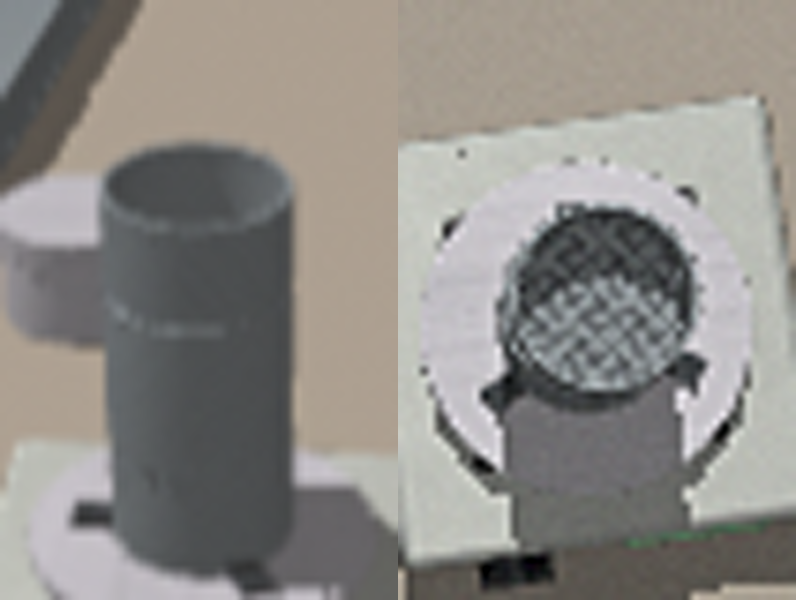

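Rim at crop (102–296, 140–236), i.e. px u 241.6–267.5, v 139.7–152.5. The model of the home position predicts 241.1–267.5 and 139.9–152.2. The seam between the sieves is even and the stack is level.

```bash
python3 -c "
from rig import bot
print(bot.sign_off())"
```

```text
the job is handed in; nothing more can be done
None
```

The small sieve stack is built on the shaker and handed in at about 12 s of robot time. The deep grey sieve sits in the receiver pan, the shallow one on top of it, and both are let go. I left the purple look-alike alone.

- **Seating:** both sieves met resistance at the height predicted for fully home, with at most 18 N upward on the tool.
- **Last pictures:** the top rim in the side view was within about 0.5 px of where a fully home, level stack should put it. The seam between the sieves was even, and the gripper was open and well clear.
- **Odd readings:** the grip read 57.6 mm on the shallow sieve, against about 59.3 mm on the deep one and 60 mm nominal. The pictures showed no sign of tilt. One unconstrained height fit on the deep rim came out 5 mm low, but a single view fixes height poorly, and the contact height and final rim check did not bear it out.

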